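Load an oak block into a drill jig

ROBOT

A 7-joint arm with a two-finger parallel gripper is mounted at the origin on a cart in front of the work surface, level with it; the furniture and walls round the work are solid. World frame = base frame: x ahead of the robot, y to its left, z up, the work surface at z = 0. Lengths are in m, angles in rad, forces in N, time in s.
With the tool pointing down it reaches from about 0.425 to 0.95 m from the base axis. Payload 4.7 kg.
Tool frame: the origin (TCP) lies at the centre of the arm's flange, where the gripper is bolted on; the fingertips stand 182 mm ahead of it and the grasp point (between the pads) lies 164 mm ahead of it; z points along the fingers, y is the line along which they close (so a half turn about z gives the same grasp; the last joint's range is limited). The gripper opens to 87 mm and grips with 3 to 60 N. Pads are 19 mm wide; open, the fingers measure 117 mm over their backs; the gripper's body (75 mm by 190 mm) begins 51 mm behind the grasp point.
Start: joints at [1.095, 0.469, -0.049, 1.532, 0.024, 1.141, -0.082], TCP at [0.292, -0.609, 0.405] pointing down, gripper open.
Joint ranges: [-2.59, 2.59], [-0.33, 1.99], [-1.39, 1.29], [0.1, 2.45], [-1.04, 4.18], [0.21, 1.99], [-2.66, 2.66]. Speed limits (rad/s): [2.57, 2.57, 3.14, 3.14, 3.14, 3.14, 3.14].

INTERFACE

Orientations are given as a unit quaternion [x, y, z, w].
In Python, from bench import manip gives the robot as it stands.
- The arm moves only by the tool jog_arm, never from a script. Its argument "moves" is a list of rows, each an object of numbers: "x", "y", "z": the shift along the tool's x, y, z normalised to -1 to 1, where 1 is 10 cm; "wx", "wy", "wz": the turn, a rotation vector about the tool's x, y, z normalised to -1 to 1, where 1 is pi/2 rad; "grip": the finger opening in mm, from 0 to 87. A call has 1 to 20 rows; each row shifts and turns the commanded pose from where the row before left it, along the tool's axes as they then stand; what a row does not reach is not made up. A row lasts 1/10 s, in which the tool goes at most 50 mm and 8.59 degrees, less where a joint would pass 70% of its speed; a pose out of reach is approached as far as the arm can. A call with a number of a shift or a turn outside -1 to 1 is refused whole. A call with a gripper value outside its range is refused whole. The fingers move at their own pace and stop on an object; "newtons" is the grip in N (left out, the last holds). Time passes only in rows, so rows that do not move let the fingers close. It gives the time, the measured TCP pose, the force, the opening and the grip force at its end, in the units of the state.
- manip.observe(): the state, without advancing time (a new reading comes with each control period).
- manip.snapshot(name): name is "scene" or "top" or "wrist"; returns (picture, depth): 400x640x3 uint8, red, green, blue; 400x640 float32, m along the optical axis (not along the pixel's ray), 0 where there is no reading.
- manip.camera_info(name): a dict with "fx", "fy", "cx", "cy" (pixels), "dist_coeffs" ([k1, k2, p1, p2, k3] as OpenCV has them; the pictures are not rectified), "rvec" (rotation vector, rad) and "tvec" (3), from world to camera coordinates, as OpenCV has them; the wrist camera has in their place "hand_eye" (4x4, takes a point from camera to tool coordinates, whose origin is the TCP and whose axes are the flange's). Camera axes: x right, y down, z forward; pixel columns grow to the right and rows downward; lengths in m; the calibration is good to about 2 mm. A picture is of the moment at which its call begins: read the wrist's pose just before it. camera_info takes no time and is no camera call.
- manip.sign_off(): hands the job in; it is judged then, once.
The state is a dict: "time": time; "joints": joint angles; "qd": joint speeds; "effort": joint torques, N m; "eef_pos": TCP position; "orientation": TCP orientation; "ft_force": force on the tool from outside, world axes, zero at the start; "ft_torque": the same for the moment, N m; "gripper_width": finger opening in m; "grip_force": force on a finger pad.
Only numpy, scipy, OpenCV 4.12 (cv2) and the standard library are available. Lean on these libraries where they do the work, as an engineer would, in place of code of your own. Each camera call takes 0.05 s, during which the arm holds its last target. There are 200 camera calls.

TASK

Load the oak block into the drill jig for drilling: lay it flat in the flared mouth between the two guides, then push it from behind, lengthways, so that the guides centre it and it slides under the drill plate until it is fully home against the set screw of the end stop. You cannot know beforehand how far the screw is set, so feel for it: press the block firmly against it, about 12 N for half a second, but never force the block against the jig with more than 25 N. Then let go and back off, leaving the block home and the other things on the bench where they are.

Things in the scene. Friction and masses are not known exactly. Their poses are not given: they have to be found in the camera images.
- oak_block: loose plain oak offcut, 45 (x) x 110 (y) x 38 (z) mm, about 0.15 to 0.25 kg, lying flat on the bench; origin at the centre of its underside, z up, y along its length (both ends alike). It slides on the bench with a few newtons at most.
- drill_jig: bare aluminium drill jig fixed to the bench, without a floor: the block slides on the bench top between two upright guides, 42 mm high, 14 mm thick. Origin on the bench top, on the centre line, where the flare passes into the parallel nest; x is the direction of pushing in, z up. Nest: x = 0 to 104 mm, 47.5 mm between the guides; foot flanges out to y = +-61 mm beside it.
- jig_mouth (a point): centre of the jig's open mouth, on the bench top, x = -60 mm in the jig's frame, same axes. Here the guides' inner faces are 103 mm apart (their ends about 130 mm over the outsides); from here they converge by 25 degrees each side to the 47.5 mm wide nest at x = 0.
- drill_plate (a point): centre of the dark steel drill plate that bridges both guides from x = 21 to 61 mm; this point is at x = 41 mm of the jig's frame, on the plate's underside, 42 mm above the bench (top of its bush: 56 mm), so the block gets under it only by sliding.
- end_stop: stop block closing the nest; origin at the bottom centre of its face towards the mouth (x = 82 mm of the jig's frame), axes as the jig. From it a rigid steel set screw (foot 16 mm across, 19 mm up) stands out 6 to 26 mm towards the mouth; the setting varies and is not reported. Home, the block's leading end is at x = 56 to 76 mm, its origin at 1 to 21, its rear end at -54 to -34.
- jar: bystander: dark screw-lid jar, 64 mm across, 96 mm high, upright; origin at the centre of its underside.
- solder_spool: bystander: grey solder spool, 54 mm across, 37 mm high; origin at the centre of its underside.
- glue_bottle: bystander: white glue bottle, 55 mm across, 137 mm high, upright; origin at the centre of its underside.
There are look-alikes about, which are no part of the job. What is shaped like the oak_block but yellow is not meant.

How it is judged:
By the outcome, as a careful person would: the job done as asked, in the order asked, and still so for the second after the job is handed in, with the robot touching nothing.
It also fails if it takes over 58 s, if anything falls off the work surface, if the arm or the gripper's body presses on something with over 40 N, if the wrist force passes 120 N, or if a joint passes its speed limit or range.

## Working session

There is one attempt and no reset: what is moved stays moved. The work goes in short steps, Python scripts to look and compute and a tool call to move; the robot and the scene stay as the last step left them, time stands still between calls to the robot, and variables do not carry over. Pictures are saved under pics/ and viewed, at most 10 in all, crops included, and the job is handed in when it is done.

Besides the shell and the picture viewer there is one more tool, called after "Request:" as a command line: name --argument value ..., lists and objects as JSON in quotes. jog_arm: Moves the arm, as the interface text tells. Its arguments: {"type":"object","properties":{"moves":{"type":"array","items":{"type":"object","properties":{"x":{"type":"number"},"y":{"type":"number"},"z":{"type":"number"},"wx":{"type":"number"},"wy":{"type":"number"},"wz":{"type":"number"},"grip":{"type":"number"}}}},"newtons":{"type":"number"}},"required":["moves"]}

```bash
ls; mkdir -p pics; cat > h.py <<'E'
import numpy as np, cv2
from bench import manip
from scipy.spatial.transform import Rotation as R
def cam(n,st=None):
    c=manip.camera_info(n);K=np.array([[c['fx'],0,c['cx']],[0,c['fy'],c['cy']],[0,0,1]]);d=np.array(c['dist_coeffs'],float)
    if n=='wrist':
        T=np.eye(4);T[:3,:3]=R.from_quat(st['orientation']).as_matrix();T[:3,3]=st['eef_pos'];T=T@np.array(c['hand_eye'])
    else:
        Rm=cv2.Rodrigues(np.array(c['rvec'],float))[0];T=np.eye(4);T[:3,:3]=Rm.T;T[:3,3]=-Rm.T@np.array(c['tvec'],float).ravel()
    return K,d,T
def toplane(px,z,K,d,T):
    p=cv2.undistortPoints(np.array(px,float).reshape(-1,1,2),K,d).reshape(-1,2)
    r=np.c_[p,np.ones(len(p))]@T[:3,:3].T;o=T[:3,3]
    return o+r*((z-o[2])/r[:,2])[:,None]
def cloud(dep,K,d,T):
    v,u=np.mgrid[:dep.shape[0],:dep.shape[1]]
    p=cv2.undistortPoints(np.stack([u,v],-1).reshape(-1,1,2).astype(float),K,d).reshape(-1,2)
    P=np.c_[p,np.ones(len(p))]*dep.reshape(-1,1)
    return (P@T[:3,:3].T+T[:3,3]).reshape(*dep.shape,3)
E
python3 - <<'E'
from h import *
st=manip.observe();print(st)
for n in('scene','top','wrist'):
    im,dep=manip.snapshot(n);cv2.imwrite(f'pics/{n}0.png',im[...,::-1]);np.savez(f'{n}0.npz',im=im,dep=dep)
    K,d,T=cam(n,st);print(n,K[0,0],T[:3,3],d,(dep>0).mean())
a=[cv2.imread(f'pics/{n}0.png') for n in('scene','top')]
E
```

```text
pics
{'time': 0.0, 'joints': array([ 1.09504638,  0.46941394, -0.04858755,  1.53370217,  0.02413551,
        1.14098674, -0.08229544]), 'qd': array([-1.19268634e-03,  6.26227829e-04,  1.80389553e-03,  1.11237015e-04,
       -1.63361751e-04, -5.38834443e-05,  1.07263311e-03]), 'effort': array([ 2.40922882e-04, -5.07982600e+01, -8.04788014e-02, -2.36159188e+01,
       -6.13647862e-02,  3.79988691e-02,  1.73784574e-04]), 'eef_pos': array([ 0.29159042, -0.60849052,  0.40371413]), 'orientation': array([ 9.75138904e-01,  2.21592401e-01, -2.64648373e-04, -9.24585653e-04]), 'ft_force': array([-0.65621133, -0.60874629, -0.74387356]), 'ft_torque': array([-0.00636976,  0.00454322,  0.00351793]), 'grip_force': 0.0, 'gripper_width': 0.08689213226100978}
scene 440.33593319148616 [0.51425723 0.60578647 0.87112099] [0.02180226 0.         0.         0.         0.        ] 0.9959453125
top 374.92914433673417 [ 0.4226591  -0.0312005   1.05359517] [0.02826401 0.         0.         0.         0.        ] 0.99623046875
wrist 349.5674008605466 [ 0.36426268 -0.57381732  0.38389132] [-0.03978804  0.          0.          0.          0.        ] 0.99589453125
```

View pics/top0.png

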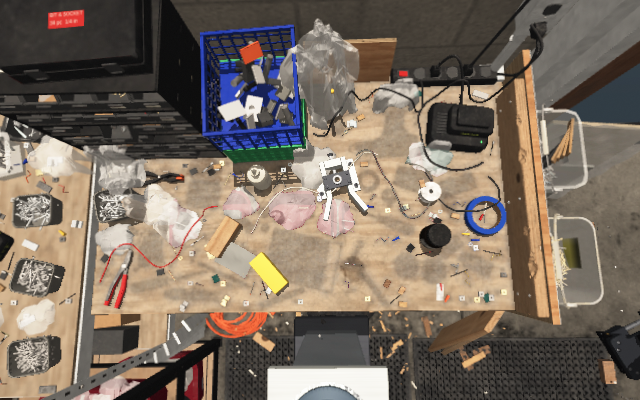

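View pics/scene0.png

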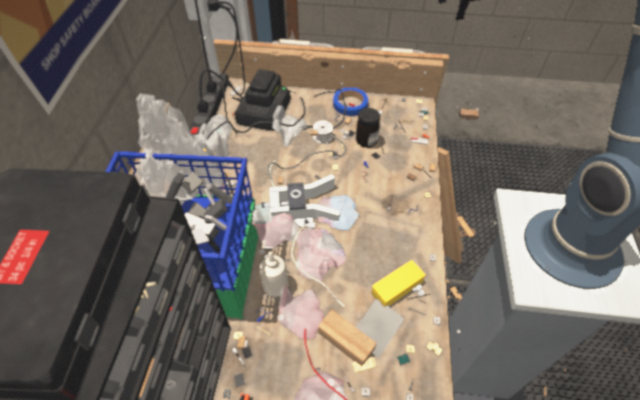

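The top view shows these candidates: a brown wooden block at (223,238), a yellow look-alike at (268,272), a flat grey piece at (235,262), and a cardboard or wood panel at (375,60). I take the brown one as the oak block. The jig is at (338,180), with its mouth facing down in the image (towards the robot). The glue bottle is at (258,178), the spool at (430,190) and the jar at (435,237).

```bash
python3 - <<'E'
from h import *
z=np.load('top0.npz');im,dep=z['im'],z['dep'];K,d,T=cam('top');P=cloud(dep,K,d,T)
x,y,h=P[...,0],P[...,1],P[...,2]
print('bench z',np.median(h[220:300,330:400]))
hsv=cv2.cvtColor(im,cv2.COLOR_RGB2HSV)
print('hsv oak',hsv[238,223],'yel',hsv[272,268],'h',h[238,223],h[272,268],h[262,235])
m=((h>.025)&(h<.05)).astype(np.uint8);m2=m.copy()
n,l,s,c=cv2.connectedComponentsWithStats(m)
for i in range(1,n):
    if s[i,4]>150 and 200<c[i,0]<470 and c[i,1]>140:
        k=l==i;r=cv2.minAreaRect(np.c_[x[k],y[k]].astype(np.float32))
        print(c[i].round(),s[i,4],'h',np.median(h[k]).round(4),r,'hsv',np.median(hsv[k],axis=0))
# oak via rays on plane
def blk(cx,cy):
    i=l[cy,cx];cn=max(cv2.findContours((l==i).astype(np.uint8),0,1)[0],key=cv2.contourArea)
    w=toplane(cn.reshape(-1,2),.038,K,d,T)[:,:2];r=cv2.minAreaRect((w*1000).astype(np.float32));print('ray rect',r,cv2.boxPoints(r).round(1).tolist())
blk(223,238);blk(268,272)
a=im[130:300,190:460];cv2.imwrite('pics/crop_top.png',cv2.resize(a,None,fx=2.9,fy=2.9,interpolation=2)[...,::-1])
E
```

```text
bench z -0.0011678228006688496
hsv oak [ 17 105 233] yel [ 28 150 253] h 0.03633650325023563 0.03681020018257497 -0.0009313159827286643
[329. 178.] 1305 h 0.0398 ((0.6463571786880493, -0.018372952938079834), (0.22802312672138214, 0.1312897503376007), 23.55732536315918) hsv [ 23.   7. 229.]
[261. 157.] 160 h 0.0363 ((0.7211083173751831, 0.1735975742340088), (0.005667246878147125, 0.17440465092658997), 2.5343942642211914) hsv [ 69.  158.   70.5]
[428. 185.] 448 h 0.0357 ((0.6445197463035583, -0.28462517261505127), (0.1166694387793541, 0.05380941554903984), 12.97549057006836) hsv [ 18.  15. 244.]
[222. 236.] 684 h 0.0359 ((0.49962395429611206, 0.2802407145500183), (0.0463235080242157, 0.10896831750869751), 58.00574493408203) hsv [ 16. 109. 229.]
[268. 272.] 710 h 0.0362 ((0.399824857711792, 0.15205466747283936), (0.10954202711582184, 0.04530854895710945), 40.99653625488281) hsv [ 28. 151. 253.]
ray rect ((498.42047119140625, 278.2541198730469), (47.7078742980957, 109.10115814208984), 58.46309280395508) [[439.5, 286.5], [532.4000244140625, 229.39999389648438], [557.4000244140625, 270.1000061035156], [464.3999938964844, 327.1000061035156]]
ray rect ((400.2804260253906, 150.99441528320312), (109.798095703125, 45.96488571166992), 40.890323638916016) [[343.70001220703125, 132.39999389648438], [373.79998779296875, 97.69999694824219], [456.79998779296875, 169.60000610351562], [426.70001220703125, 204.3000030517578]]
```

View pics/crop_top.png

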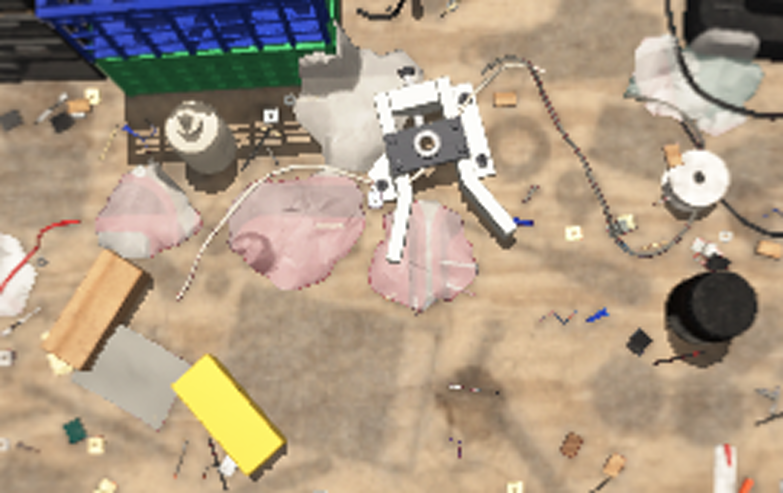

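The crop confirms it: the oak has brown wood grain (crop 97,310), is 45x110 with its top at 37 mm, and the yellow block sits at crop (228,415). I'll move so the wrist camera looks down between the jig and the oak.

Request:
jog_arm --moves '[{"x":0.36,"y":-0.31},{"x":0.36,"y":-0.31},{"x":0.36,"y":-0.31},{"x":0.36,"y":-0.31},{"x":0.36,"y":-0.31},{"x":0.36,"y":-0.31},{"x":0.36,"y":-0.31},{"x":0.36,"y":-0.31},{"x":0.36,"y":-0.31},{"x":0.36,"y":-0.31},{"x":0.36,"y":-0.31},{"x":0.36,"y":-0.31},{"x":0.36,"y":-0.31},{"x":0.36,"y":-0.31},{"x":0.36,"y":-0.31},{"x":0.36,"y":-0.31}]'

```text
invalid input at $.moves[0]: expected keys x, y, z, wx, wy, wz, grip
```

Request:
jog_arm --moves '[{"wz":-0.09},{"wz":-0.09},{"wz":-0.09},{"wz":-0.09},{"wz":-0.09},{"wz":-0.09},{"wz":-0.09},{"wz":-0.09},{"wz":-0.09},{"wz":-0.09},{"wz":-0.09},{"wz":-0.09},{"wz":-0.09},{"wz":-0.09},{"wz":-0.09},{}]'

```text
invalid input at $.moves[0]: expected keys x, y, z, wx, wy, wz, grip
```

```bash
python3 - <<'E'
from h import *
st=manip.observe();im,dep=manip.snapshot('wrist');print(st['time'],st['eef_pos'],R.from_quat(st['orientation']).as_matrix().round(3).tolist(),st['joints'].round(2))
cv2.imwrite('pics/wrist1.png',im[...,::-1]);np.savez('wrist1.npz',im=im,dep=dep,q=st['orientation'],p=st['eef_pos'])
E
```

```text
0.15 [ 0.29161416 -0.6085822   0.40393614] [[0.902, 0.432, -0.001], [0.432, -0.902, 0.001], [-0.0, -0.001, -1.0]] [ 1.1   0.47 -0.05  1.53  0.02  1.14 -0.08]
```

View pics/wrist1.png

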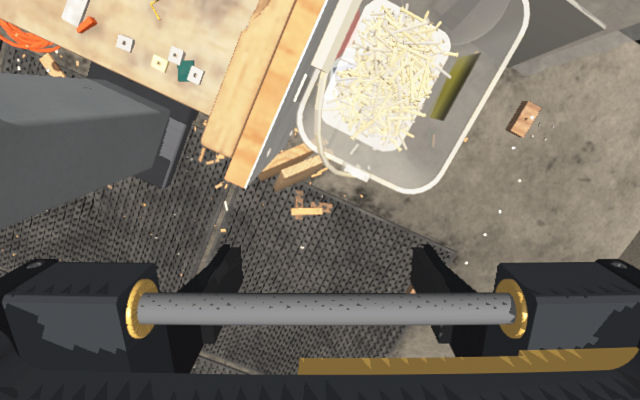

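That image is of the unmoved start pose, because every row needs all seven keys. It also shows the gripper hides the lower half of the wrist view, so I'll look at the jig from behind its mouth.

Request:
jog_arm --moves '[{"x":0.33,"y":-0.35,"z":0,"wx":0,"wy":0,"wz":0,"grip":87},{"x":0.33,"y":-0.35,"z":0,"wx":0,"wy":0,"wz":0,"grip":87},{"x":0.33,"y":-0.35,"z":0,"wx":0,"wy":0,"wz":0,"grip":87},{"x":0.33,"y":-0.35,"z":0,"wx":0,"wy":0,"wz":0,"grip":87},{"x":0.33,"y":-0.35,"z":0,"wx":0,"wy":0,"wz":0,"grip":87},{"x":0.33,"y":-0.35,"z":0,"wx":0,"wy":0,"wz":0,"grip":87},{"x":0.33,"y":-0.35,"z":0,"wx":0,"wy":0,"wz":0,"grip":87},{"x":0.33,"y":-0.35,"z":0,"wx":0,"wy":0,"wz":0,"grip":87},{"x":0.33,"y":-0.35,"z":0,"wx":0,"wy":0,"wz":0,"grip":87},{"x":0.33,"y":-0.35,"z":0,"wx":0,"wy":0,"wz":0,"grip":87},{"x":0.33,"y":-0.35,"z":0,"wx":0,"wy":0,"wz":0,"grip":87},{"x":0.33,"y":-0.35,"z":0,"wx":0,"wy":0,"wz":0,"grip":87},{"x":0,"y":0,"z":0,"wx":0,"wy":0,"wz":0,"grip":87},{"x":0,"y":0,"z":0,"wx":0,"wy":0,"wz":0,"grip":87},{"x":0,"y":0,"z":0,"wx":0,"wy":0,"wz":0,"grip":87}]'

```text
time: 1.7
eef_pos: [0.467, -0.06, 0.4046]
orientation: [0.975, 0.221, -0.0, 0.0]
ft_force: [-0.4, -0.9, 0.3]
gripper_width: 0.0871
grip_force: 0.0
```

```bash
python3 - <<'E'
from h import *
st=manip.observe();im,dep=manip.snapshot('wrist');print(st['time'],st['eef_pos'],R.from_quat(st['orientation']).as_matrix().round(3).tolist(),st['joints'].round(2))
cv2.imwrite('pics/wrist2.png',im[...,::-1]);np.savez('wrist2.npz',im=im,dep=dep,q=st['orientation'],p=st['eef_pos'])
E
```

```text
1.7 [ 0.46704566 -0.05998338  0.40455348] [[0.903, 0.43, -0.001], [0.43, -0.903, -0.001], [-0.001, 0.0, -1.0]] [ 0.39  0.16 -0.39  1.98  0.07  1.01 -1.16]
```

View pics/wrist2.png

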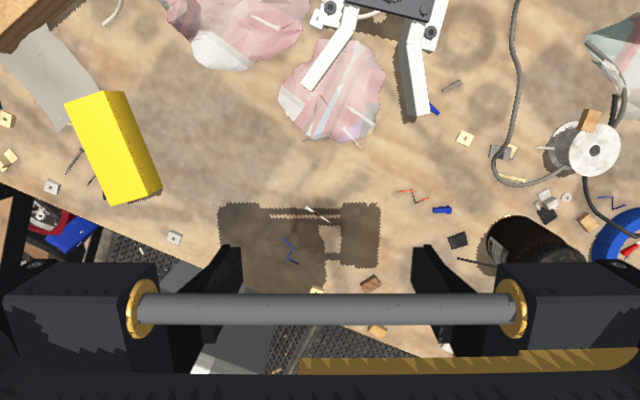

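The jig's arms are at the top edge, tips near (310,85) and (415,115); the yellow block is at (112,148) and the oak only at the top-left corner. I'll move 0.1 m further along tool x.

Request:
jog_arm --moves '[{"x":0.4,"y":0,"z":0,"wx":0,"wy":0,"wz":0,"grip":87},{"x":0.4,"y":0,"z":0,"wx":0,"wy":0,"wz":0,"grip":87},{"x":0.3,"y":0,"z":0,"wx":0,"wy":0,"wz":0,"grip":87},{"x":0,"y":0,"z":0,"wx":0,"wy":0,"wz":0,"grip":87},{"x":0,"y":0,"z":0,"wx":0,"wy":0,"wz":0,"grip":87},{"x":0,"y":0,"z":0,"wx":0,"wy":0,"wz":0,"grip":87}]'

```text
time: 2.35
eef_pos: [0.5657, -0.0129, 0.4044]
orientation: [0.975, 0.22, -0.001, 0.0]
ft_force: [0.2, -0.6, 0.6]
gripper_width: 0.0871
grip_force: 0.0
```

```bash
python3 - <<'E'
from h import *
st=manip.observe();im,dep=manip.snapshot('wrist');print(st['time'],st['eef_pos'],st['joints'].round(2))
np.savez('wrist3.npz',im=im,dep=dep,q=st['orientation'],p=st['eef_pos'])
K,d,T=cam('wrist',st);P=cloud(dep,K,d,T);h=P[...,2];hsv=cv2.cvtColor(im,cv2.COLOR_RGB2HSV)
print('bench',np.median(h[180:230,250:380]))
lo=((h>.030)&(h<.046)&(P[...,2]>0)).astype(np.uint8);lo[245:]=0
n,l,s,c=cv2.connectedComponentsWithStats(lo)
for i in range(1,n):
    if s[i,4]>400: print(i,c[i].round(),s[i],'h',np.median(h[l==i]).round(4),'hsv',np.median(hsv[l==i],axis=0))
v=im.copy();v[(lo>0)]=(v[lo>0]//2+np.array([0,120,0])).astype(np.uint8)
np.save('lab.npy',l);cv2.imwrite('pics/wrist3.png',np.vstack([im[:245],v[:245]])[...,::-1])
E
```

```text
2.35 [ 0.56573257 -0.01286634  0.40443186] [ 0.27  0.32 -0.41  1.78  0.14  1.07 -1.31]
bench 0.01630991291563924
3 [332.  19.] [ 303    0   59   40 1084] h 0.0325 hsv [ 18.  28. 215.]
25 [397.  66.] [ 350   38   93   65 2949] h 0.042 hsv [ 26.   6. 249.]
33 [ 37. 112.] [   0   64   87   99 4747] h 0.0381 hsv [ 16. 112. 222.]
71 [331. 164.] [ 302  105   55   98 1248] h 0.0419 hsv [ 26.   9. 243.]
72 [191. 129.] [170 113  38  34 835] h 0.04 hsv [ 15.  21. 186.]
79 [409. 182.] [ 397  142   24   81 1165] h 0.0419 hsv [ 26.  10. 242.]
83 [581. 216.] [ 550  165   57   80 1684] h 0.0376 hsv [ 18.  28. 200.]
92 [115. 223.] [  86  197   62   48 1938] h 0.0382 hsv [ 28. 183. 253.]
```

View pics/wrist3.png

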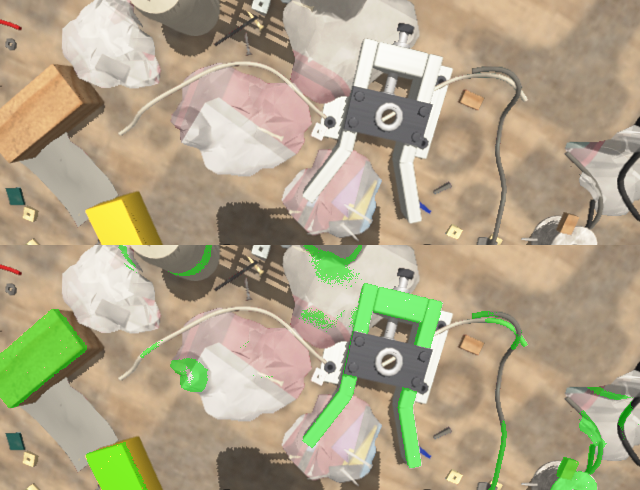

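```bash
cat > m.py <<'E'
from h import *
z=np.load('wrist3.npz');l=np.load('lab.npy');st=dict(orientation=z['q'],eef_pos=z['p']);K,d,T=cam('wrist',st);dep=z['dep'];P=cloud(dep,K,d,T)
def cont(i,zz):
    cn=max(cv2.findContours((l==i).astype(np.uint8),0,1)[0],key=cv2.contourArea).reshape(-1,2)
    cn=cn[(cn[:,0]>1)];return (toplane(cn,zz,K,d,T)[:,:2]*1000).astype(np.float32)
c=cont(25,.042);r=cv2.minAreaRect(c);print('U',r);b=cv2.boxPoints(r);print(b.round(1).tolist())
for i in(71,79):
    r2=cv2.minAreaRect(cont(i,.042));print('arm',r2,cv2.boxPoints(r2).round(1).tolist())
# outer line dirs of arms -> via PCA on lower part handled by fitLine of points in flare
o=cont(33,.038);print('oak partial',cv2.minAreaRect(o),cv2.boxPoints(cv2.minAreaRect(o)).round(1).tolist())
o=cont(92,.038)
E
cat >> m.py <<'E'
a=np.deg2rad(float(__import__('sys').argv[1])) if len(__import__('sys').argv)>1 else None
E
python3 m.py
```

```text
U ((683.90771484375, -26.13360595703125), (50.3128547668457, 80.93310546875), 13.299585342407227)
[[650.0999755859375, 7.5], [668.7000122070312, -71.30000305175781], [717.7000122070312, -59.70000076293945], [699.0999755859375, 19.0]]
arm ((590.0908203125, -9.914976119995117), (24.044198989868164, 101.47953033447266), 87.71761322021484) [[538.9000244140625, -19.899999618530273], [640.2999877929688, -23.899999618530273], [641.2999877929688, 0.10000000149011612], [539.9000244140625, 4.099999904632568]]
arm ((599.3567504882812, -88.8316421508789), (84.40840911865234, 19.68364906311035), 33.0647087097168) [[558.5999755859375, -103.5999984741211], [569.4000244140625, -120.0999984741211], [640.0999755859375, -74.0999984741211], [629.4000244140625, -57.599998474121094]]
oak partial ((501.307861328125, 279.0318603515625), (47.83164596557617, 114.2696533203125), 57.67361068725586) [[440.20001220703125, 289.3999938964844], [536.7999877929688, 228.3000030517578], [562.4000244140625, 268.70001220703125], [465.79998779296875, 329.79998779296875]]
```

```bash
cat >> m.py <<'E'
S=np.vstack([P[l==i][:,:2]*1000 for i in(25,71,79)])
ang=np.deg2rad(13.3);o=np.array([605.,-45.])
for it in range(3):
    Rm=np.array([[np.cos(ang),np.sin(ang)],[-np.sin(ang),np.cos(ang)]]);q=(S-o)@Rm.T
    def edge(x0,x1,side,inner):
        xs=np.arange(x0,x1,2.);ys=[]
        for x in xs:
            k=q[(abs(q[:,0]-x)<1.2)&(q[:,1]*side>5)][:,1]*side
            ys.append((np.percentile(k,2) if inner else np.percentile(k,98)) if len(k)>3 else np.nan)
        ys=np.array(ys);g=~np.isnan(ys);p=np.polyfit(xs[g],ys[g],1);e=abs(np.polyval(p,xs)-ys)<1.5;p=np.polyfit(xs[g&e],ys[g&e],1);return p*side
    L=edge(66,98,1,False);Rr=edge(66,98,-1,False)
    fl=[edge(-50,-10,s,i) for s in(1,-1) for i in(0,1)]
    print('U slopes',L[0],Rr[0],'y at82',np.polyval(L,82),np.polyval(Rr,82))
    for f in fl:print(' flare deg',np.rad2deg(np.arctan(f[0])),'y(-30)',np.polyval(f,-30))
    da=np.mean([np.arctan(f[0]) for f in fl])
    db=(np.arctan(L[0])+np.arctan(Rr[0]))/2
    yc=np.mean([np.polyval(f,-30) for f in fl]);yu=(np.polyval(L,82)+np.polyval(Rr,82))/2
    d2=(yu-yc)/112
    print('da flare',np.rad2deg(da),'U',np.rad2deg(db),'centers',np.rad2deg(d2),'yc,yu',yc,yu,'x range',np.percentile(q[:,0],[.3,99.7]))
    y0=yc+d2*30;ang+=d2;o=o+Rm.T@np.array([0,y0])
    w=np.polyval(fl[1],-30)-np.polyval(fl[3],-30);xw=-(w-47.5)/2/np.tan(np.deg2rad(25))
    print(' flare width at -30:',w,'-> true x',xw,' rear at 104? ',np.percentile(q[:,0],99.7));
    o=o+Rm.T@np.array([-(xw+30)*.5+(np.percentile(q[:,0],99.7)-104)*.5,0])
    print('origin',o,'ang',np.rad2deg(ang))
k=(abs(P[...,0]*1000-o[0]+60*np.cos(ang))<40)&(abs(P[...,1]*1000-o[1]+60*np.sin(ang))<30)
print('heights at mouth pct',np.percentile(P[k][:,2],[5,25,50,75,95]))
E
python3 m.py | tail -n +6
```

```text
U slopes -0.09301065550053568 -1.097232404683142e-05 y at82 36.27139007855774 -39.470450947089574
 flare deg -24.731383838136917 y(-30) 52.470037508053935
 flare deg -25.499169690784218 y(-30) 37.59254675718827
 flare deg 24.578885792270995 y(-30) -55.17693195872273
 flare deg 24.634111472075325 y(-30) -41.19175450258783
da flare -0.2543890661437031 U -2.657229292910548 centers -0.011768596722685508 yc,yu -1.576525549017088 -1.599530434265919 x range [-53.99684318 106.17348935]
 flare width at -30: 78.7843012597761 -> true x -33.54470027744787  rear at 104?  106.17348935209101
origin [608.14650753 -45.8825041 ] ang 13.288231403277315
U slopes -0.11933616341386513 0.01709100252633781 y at82 37.95152582318185 -37.630401081960215
 flare deg -24.977979927937472 y(-30) 52.742750190349255
 flare deg -25.080651133553914 y(-30) 37.76271663023792
 flare deg 24.643530925686846 y(-30) -52.20898769851918
 flare deg 24.858717153020518 y(-30) -38.33999199350643
da flare -0.1390957456960046 U -2.9130641926702356 centers 0.08770376925531027 yc,yu -0.010878217859609407 0.16056237061081902 x range [-5
[... 229 characters left out ...]
217435 y at82 37.7733911613824 -37.837349523187534
 flare deg -25.009791303800718 y(-30) 52.7961434783261
 flare deg -25.03806587957241 y(-30) 37.82264320293795
 flare deg 24.567508627078904 y(-30) -52.19968805141236
 flare deg 24.793060103265557 y(-30) -38.32876276976471
da flare -0.1718221132571668 U -2.9592165240636374 centers -0.02791283909303259 yc,yu 0.022583965021746977 -0.03197918090256735 x range [-56.78195903 103.31837201]
 flare width at -30: 76.15140597270266 -> true x -30.72156919539488  rear at 104?  103.31837200834909
origin [608.14937027 -45.8376011 ] ang 13.348022333439593
heights at mouth pct [-3.09775749e-05  1.60552173e-02  2.10583551e-02  2.37680235e-01
  2.83224737e-01]
```

The jig fit is good: origin (608,-46) mm, yaw 13.3°, guide width 75.6 (expected 75.5) and flare 25°. The oak is at (500,279), long axis at -32°. I'll grasp 20 mm off-centre, with tool x at 148°, and turn first.

Request:
jog_arm --moves '[{"x":0,"y":0,"z":0,"wx":0,"wy":0,"wz":-0.09,"grip":87},{"x":0,"y":0,"z":0,"wx":0,"wy":0,"wz":-0.09,"grip":87},{"x":0,"y":0,"z":0,"wx":0,"wy":0,"wz":-0.09,"grip":87},{"x":0,"y":0,"z":0,"wx":0,"wy":0,"wz":-0.09,"grip":87},{"x":0,"y":0,"z":0,"wx":0,"wy":0,"wz":-0.09,"grip":87},{"x":0,"y":0,"z":0,"wx":0,"wy":0,"wz":-0.09,"grip":87},{"x":0,"y":0,"z":0,"wx":0,"wy":0,"wz":-0.09,"grip":87},{"x":0,"y":0,"z":0,"wx":0,"wy":0,"wz":-0.09,"grip":87},{"x":0,"y":0,"z":0,"wx":0,"wy":0,"wz":-0.09,"grip":87},{"x":0,"y":0,"z":0,"wx":0,"wy":0,"wz":-0.09,"grip":87},{"x":0,"y":0,"z":0,"wx":0,"wy":0,"wz":-0.09,"grip":87},{"x":0,"y":0,"z":0,"wx":0,"wy":0,"wz":-0.09,"grip":87},{"x":0,"y":0,"z":0,"wx":0,"wy":0,"wz":-0.09,"grip":87},{"x":0,"y":0,"z":0,"wx":0,"wy":0,"wz":-0.09,"grip":87},{"x":0,"y":0,"z":0,"wx":0,"wy":0,"wz":-0.09,"grip":87},{"x":0,"y":0,"z":0,"wx":0,"wy":0,"wz":-0.01,"grip":87}]'

```text
time: 4.0
eef_pos: [0.5659, -0.0123, 0.4048]
orientation: [0.276, 0.961, -0.0, 0.0]
ft_force: [0.2, -0.0, 0.3]
gripper_width: 0.0871
grip_force: 0.0
```

Request:
jog_arm --moves '[{"x":0.29,"y":0.26,"z":0,"wx":0,"wy":0,"wz":0,"grip":87},{"x":0.29,"y":0.26,"z":0,"wx":0,"wy":0,"wz":0,"grip":87},{"x":0.29,"y":0.26,"z":0,"wx":0,"wy":0,"wz":0,"grip":87},{"x":0.29,"y":0.26,"z":0,"wx":0,"wy":0,"wz":0,"grip":87},{"x":0.29,"y":0.26,"z":0,"wx":0,"wy":0,"wz":0,"grip":87},{"x":0.29,"y":0.26,"z":0,"wx":0,"wy":0,"wz":0,"grip":87},{"x":0.29,"y":0.26,"z":0,"wx":0,"wy":0,"wz":0,"grip":87},{"x":0.29,"y":0.26,"z":0,"wx":0,"wy":0,"wz":0,"grip":87},{"x":0,"y":0,"z":0.4,"wx":0,"wy":0,"wz":0,"grip":87},{"x":0,"y":0,"z":0.4,"wx":0,"wy":0,"wz":0,"grip":87},{"x":0,"y":0,"z":0.4,"wx":0,"wy":0,"wz":0,"grip":87},{"x":0,"y":0,"z":0,"wx":0,"wy":0,"wz":0,"grip":87},{"x":0,"y":0,"z":0,"wx":0,"wy":0,"wz":0,"grip":87}]'

```text
time: 5.3
eef_pos: [0.4801, 0.2879, 0.2853]
orientation: [0.276, 0.961, -0.0, -0.0]
ft_force: [0.8, 0.6, 1.4]
gripper_width: 0.0868
grip_force: 0.0
```

```bash
cat > d.py <<'E'
from h import *
import sys
# d.py X Y Z yaw (mm,deg target of TCP): delta in tool axes, move units
X,Y,Z,yaw=map(float,sys.argv[1:5]);st=manip.observe();M=R.from_quat(st['orientation']).as_matrix()
cy=np.degrees(np.arctan2(M[1,0],M[0,0]));dl=np.array([X,Y,Z])/1000-st['eef_pos']
print('t',st['time'],'p',st['eef_pos'].round(4),'yaw',cy.round(2),'tilt',M[:,2].round(4),'j7',st['joints'][6].round(2),'f',st['ft_force'].round(1))
print('delta units xyz',(M.T@dl*10).round(3),'wz',round(-((yaw-cy+180)%360-180)/90,3))
a=np.deg2rad(yaw);N=np.array([[np.cos(a),np.sin(a)],[np.sin(a),-np.cos(a)]]);print('after turn xy',(N.T@dl[:2]*10).round(3))
E
python3 d.py 483 289.6 188 148
```

```text
t 5.3 p [0.4801 0.2879 0.2853] yaw 147.91 tilt [-2.e-04 -3.e-04 -1.e+00] j7 -0.05 f [0.8 0.6 1.4]
delta units xyz [-0.015  0.03   0.973] wz -0.001
after turn xy [-0.015  0.03 ]
```

Request:
jog_arm --moves '[{"x":0,"y":0.03,"z":0.3,"wx":0,"wy":0,"wz":0,"grip":87},{"x":0,"y":0,"z":0.3,"wx":0,"wy":0,"wz":0,"grip":87},{"x":0,"y":0,"z":0.2,"wx":0,"wy":0,"wz":0,"grip":87},{"x":0,"y":0,"z":0.1,"wx":0,"wy":0,"wz":0,"grip":87},{"x":0,"y":0,"z":0.07,"wx":0,"wy":0,"wz":0,"grip":87},{"x":0,"y":0,"z":0,"wx":0,"wy":0,"wz":0,"grip":87},{"x":0,"y":0,"z":0,"wx":0,"wy":0,"wz":0,"grip":87}]'

```text
time: 6.0
eef_pos: [0.4821, 0.291, 0.1891]
orientation: [0.276, 0.961, 0.001, 0.001]
ft_force: [-0.4, -0.3, 0.7]
gripper_width: 0.0869
grip_force: 0.0
```

Request:
jog_arm --moves '[{"x":0,"y":0,"z":0,"wx":0,"wy":0,"wz":0,"grip":30},{"x":0,"y":0,"z":0,"wx":0,"wy":0,"wz":0,"grip":30},{"x":0,"y":0,"z":0,"wx":0,"wy":0,"wz":0,"grip":30},{"x":0,"y":0,"z":0,"wx":0,"wy":0,"wz":0,"grip":30},{"x":0,"y":0,"z":0,"wx":0,"wy":0,"wz":0,"grip":30},{"x":0,"y":0,"z":0,"wx":0,"wy":0,"wz":0,"grip":30},{"x":0,"y":0,"z":0,"wx":0,"wy":0,"wz":0,"grip":30},{"x":0,"y":0,"z":0,"wx":0,"wy":0,"wz":0,"grip":30},{"x":0,"y":0,"z":0,"wx":0,"wy":0,"wz":0,"grip":30},{"x":0,"y":0,"z":0,"wx":0,"wy":0,"wz":0,"grip":30}]' --newtons 25

```text
time: 7.0
eef_pos: [0.4816, 0.2907, 0.1878]
orientation: [0.276, 0.961, 0.0, 0.0]
ft_force: [0.0, 0.3, -0.6]
gripper_width: 0.0446
grip_force: 24.9
```

Request:
jog_arm --moves '[{"x":0,"y":0,"z":-0.15,"wx":0,"wy":0,"wz":0,"grip":30},{"x":0,"y":0,"z":-0.35,"wx":0,"wy":0,"wz":0,"grip":30},{"x":0,"y":0,"z":-0.35,"wx":0,"wy":0,"wz":0,"grip":30},{"x":0,"y":0,"z":-0.15,"wx":0,"wy":0,"wz":0,"grip":30},{"x":-0.24,"y":-0.32,"z":0,"wx":0,"wy":0,"wz":0,"grip":30},{"x":-0.24,"y":-0.32,"z":0,"wx":0,"wy":0,"wz":0,"grip":30},{"x":-0.24,"y":-0.32,"z":0,"wx":0,"wy":0,"wz":0,"grip":30},{"x":-0.24,"y":-0.32,"z":0,"wx":0,"wy":0,"wz":0,"grip":30},{"x":-0.24,"y":-0.32,"z":0,"wx":0,"wy":0,"wz":0,"grip":30},{"x":-0.24,"y":-0.32,"z":0,"wx":0,"wy":0,"wz":0,"grip":30},{"x":-0.24,"y":-0.32,"z":0,"wx":0,"wy":0,"wz":0,"grip":30},{"x":-0.24,"y":-0.32,"z":0,"wx":0,"wy":0,"wz":0,"grip":30},{"x":-0.24,"y":-0.32,"z":0,"wx":0,"wy":0,"wz":0,"grip":30},{"x":0,"y":0,"z":0,"wx":0,"wy":0,"wz":-0.08,"grip":30},{"x":0,"y":0,"z":0,"wx":0,"wy":0,"wz":-0.08,"grip":30},{"x":0,"y":0,"z":0,"wx":0,"wy":0,"wz":-0.08,"grip":30},{"x":0,"y":0,"z":0,"wx":0,"wy":0,"wz":-0.08,"grip":30},{"x":0,"y":0,"z":0,"wx":0,"wy":0,"wz":-0.08,"grip":30},{"x":0,"y":0,"z":0,"wx":0,"wy":0,"wz":-0.08,"grip":30},{"x":0,"y":0,"z":0,"wx":0,"wy":0,"wz":-0.02,"grip":30}]'

```text
time: 9.0
eef_pos: [0.5117, -0.0685, 0.2873]
orientation: [-0.114, 0.994, 0.0, -0.001]
ft_force: [0.8, -0.3, -2.3]
gripper_width: 0.0449
grip_force: 24.9
```

```bash
python3 d.py 515.6 -67.7 188 193.3; python3 - <<'E'
from h import *
st=manip.observe();im,dep=manip.snapshot('top');K,d,T=cam('top');P=cloud(dep,K,d,T);hsv=cv2.cvtColor(im,cv2.COLOR_RGB2HSV)
im2,_=manip.snapshot('scene')
a=cv2.resize(im[120:280,230:430],(750,600));cv2.imwrite('pics/t4.png',np.hstack([cv2.resize(im[130:300,270:420],(400,450)),cv2.resize(im2[150:300,200:340],(400,450))])[...,::-1])
E
```

```text
t 9.0 p [ 0.5117 -0.0685  0.2873] yaw -166.93 tilt [-1.6e-03  1.0e-04 -1.0e+00] j7 1.3 f [ 0.8 -0.3 -2.3]
delta units xyz [-0.042 -0.002  0.993] wz -0.003
after turn xy [-0.04  -0.001]
```

View pics/t4.png

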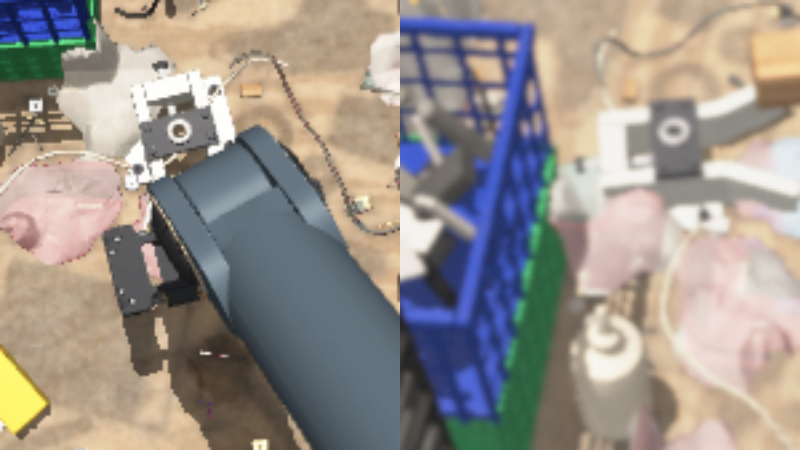

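The left (top) panel shows the arm over the mouth. The right (scene) panel shows the oak held above the mouth at (790,65), heading between the guides. Next I lower it.

Request:
jog_arm --moves '[{"x":-0.04,"y":0,"z":0.25,"wx":0,"wy":0,"wz":0,"grip":30},{"x":0,"y":0,"z":0.25,"wx":0,"wy":0,"wz":0,"grip":30},{"x":0,"y":0,"z":0.15,"wx":0,"wy":0,"wz":0,"grip":30},{"x":0,"y":0,"z":0.1,"wx":0,"wy":0,"wz":0,"grip":30},{"x":0,"y":0,"z":0.1,"wx":0,"wy":0,"wz":0,"grip":30},{"x":0,"y":0,"z":0.06,"wx":0,"wy":0,"wz":0,"grip":30},{"x":0,"y":0,"z":0.03,"wx":0,"wy":0,"wz":0,"grip":30},{"x":0,"y":0,"z":0.02,"wx":0,"wy":0,"wz":0,"grip":30},{"x":0,"y":0,"z":0,"wx":0,"wy":0,"wz":0,"grip":30},{"x":0,"y":0,"z":0,"wx":0,"wy":0,"wz":0,"grip":30}]'

```text
time: 10.1
eef_pos: [0.5163, -0.0672, 0.1921]
orientation: [-0.113, 0.994, -0.0, 0.0]
ft_force: [-0.1, 0.4, -2.4]
gripper_width: 0.0451
grip_force: 24.9
```

```bash
python3 d.py 515.6 -67.7 188 193.3
```

```text
t 10.1 p [ 0.5163 -0.0672  0.1921] yaw -167.01 tilt [ 8.e-04 -1.e-04 -1.e+00] j7 1.16 f [-0.1  0.4 -2.4]
delta units xyz [ 0.007 -0.003  0.041] wz -0.003
after turn xy [ 0.007 -0.003]
```

Request:
jog_arm --moves '[{"x":0,"y":0,"z":0.02,"wx":0,"wy":0,"wz":0,"grip":30},{"x":0,"y":0,"z":0.02,"wx":0,"wy":0,"wz":0,"grip":30},{"x":0,"y":0,"z":0,"wx":0,"wy":0,"wz":0,"grip":30},{"x":0,"y":0,"z":0,"wx":0,"wy":0,"wz":0,"grip":62},{"x":0,"y":0,"z":0,"wx":0,"wy":0,"wz":0,"grip":62},{"x":0,"y":0,"z":0,"wx":0,"wy":0,"wz":0,"grip":62},{"x":0,"y":0,"z":0,"wx":0,"wy":0,"wz":0,"grip":62}]'

```text
time: 10.8
eef_pos: [0.5162, -0.0672, 0.1879]
orientation: [-0.113, 0.994, -0.0, 0.0]
ft_force: [0.6, -0.1, -0.6]
gripper_width: 0.0606
grip_force: 0.0
```

Request:
jog_arm --moves '[{"x":0,"y":0,"z":-0.2,"wx":0,"wy":0,"wz":0,"grip":62},{"x":0,"y":0,"z":-0.25,"wx":0,"wy":0,"wz":0,"grip":62},{"x":0,"y":0,"z":-0.25,"wx":0,"wy":0,"wz":0,"grip":62},{"x":0.35,"y":0,"z":0,"wx":0,"wy":0,"wz":0,"grip":0},{"x":0.35,"y":0,"z":0,"wx":0,"wy":0,"wz":0,"grip":0},{"x":0,"y":0,"z":0,"wx":0,"wy":0,"wz":0,"grip":0},{"x":0,"y":0,"z":0,"wx":0,"wy":0,"wz":0,"grip":0},{"x":0,"y":0,"z":0,"wx":0,"wy":0,"wz":0,"grip":0}]'

```text
time: 11.6
eef_pos: [0.4488, -0.0829, 0.2581]
orientation: [-0.113, 0.994, 0.0, 0.001]
ft_force: [-0.1, -0.7, -0.3]
gripper_width: 0.0299
grip_force: 0.0
```

```bash
python3 d.py 515.6 -67.7 188 193.3; python3 - <<'E'
from h import *
for n in('top','scene'):
    im,dep=manip.snapshot(n);K,d,T=cam(n);P=cloud(dep,K,d,T);hsv=cv2.cvtColor(im,cv2.COLOR_RGB2HSV)
    m=((hsv[...,0]>10)&(hsv[...,0]<22)&(hsv[...,1]>70)&(P[...,2]>.025)&(P[...,2]<.05)&(abs(P[...,0]-.52)<.1)&(abs(P[...,1]+.07)<.1))
    q=(P[m][:,:2]*1000-[608.1,-45.8]);a=np.deg2rad(13.3);q=q@np.array([[np.cos(a),-np.sin(a)],[np.sin(a),np.cos(a)]])
    if len(q)>20:print(n,len(q),np.median(P[m][:,2]),cv2.minAreaRect(q.astype(np.float32)),np.percentile(q,[1,99],axis=0).round(1).tolist())
E
```

```text
t 11.6 p [ 0.4488 -0.0829  0.2581] yaw -167.01 tilt [ 1.8e-03  4.0e-04 -1.0e+00] j7 1.29 f [-0.1 -0.7 -0.3]
delta units xyz [-0.683 -0.002  0.702] wz -0.003
after turn xy [-0.685 -0.006]
top 500 0.03623985686529485 ((-64.90522003173828, -0.47515296936035156), (89.4995346069336, 44.95587158203125), 0.5781785249710083) [[-106.0, -22.2], [-21.5, 21.8]]
scene 761 0.037084662480665 ((-74.431884765625, 2.0229225158691406), (108.73019409179688, 49.12045669555664), 0.6394789814949036) [[-128.0, -20.8], [-20.6, 24.9]]
```

The block lies flat in the mouth: centre at jig x = -74 mm, rear end at -129, aligned to 0.6°. I'll lower the closed fingers behind it and push.

Request:
jog_arm --moves '[{"x":0,"y":0,"z":0.25,"wx":0,"wy":0,"wz":0,"grip":0},{"x":0,"y":0,"z":0.25,"wx":0,"wy":0,"wz":0,"grip":0},{"x":0,"y":0,"z":0.12,"wx":0,"wy":0,"wz":0,"grip":0},{"x":0,"y":0,"z":0.06,"wx":0,"wy":0,"wz":0,"grip":0},{"x":0,"y":0,"z":0,"wx":0,"wy":0,"wz":0,"grip":0}]'

```text
time: 12.2
eef_pos: [0.4482, -0.0826, 0.1895]
orientation: [-0.114, 0.994, 0.0, -0.0]
ft_force: [0.1, -0.2, -0.1]
gripper_width: 0.0005
grip_force: 0.0
```

Request:
jog_arm --moves '[{"x":-0.05,"y":0,"z":0,"wx":0,"wy":0,"wz":0,"grip":0},{"x":-0.05,"y":0,"z":0,"wx":0,"wy":0,"wz":0,"grip":0},{"x":-0.05,"y":0,"z":0,"wx":0,"wy":0,"wz":0,"grip":0},{"x":-0.04,"y":0,"z":0,"wx":0,"wy":0,"wz":0,"grip":0},{"x":-0.03,"y":0,"z":0,"wx":0,"wy":0,"wz":0,"grip":0},{"x":-0.03,"y":0,"z":0,"wx":0,"wy":0,"wz":0,"grip":0},{"x":-0.03,"y":0,"z":0,"wx":0,"wy":0,"wz":0,"grip":0},{"x":-0.03,"y":0,"z":0,"wx":0,"wy":0,"wz":0,"grip":0},{"x":-0.03,"y":0,"z":0,"wx":0,"wy":0,"wz":0,"grip":0},{"x":-0.03,"y":0,"z":0,"wx":0,"wy":0,"wz":0,"grip":0},{"x":-0.03,"y":0,"z":0,"wx":0,"wy":0,"wz":0,"grip":0},{"x":-0.03,"y":0,"z":0,"wx":0,"wy":0,"wz":0,"grip":0}]'

```text
time: 13.4
eef_pos: [0.4901, -0.0733, 0.1897]
orientation: [-0.113, 0.994, 0.0, 0.0]
ft_force: [-1.6, -0.2, -1.3]
gripper_width: 0.0003
grip_force: 0.4
```

```bash
cat > s.py <<'E'
from h import *
st=manip.observe();a=np.deg2rad(13.3);u=np.array([np.cos(a),np.sin(a)]);v=np.array([-u[1],u[0]]);p=st['eef_pos'][:2]*1000-[608.1,-45.8];f=st['ft_force']
print('t',round(st['time'],2),'finger jig xy',(p@u).round(1),(p@v).round(1),'z',st['eef_pos'][2].round(4),'f along',(f[:2]@u).round(1),'lat',(f[:2]@v).round(1),'fz',f[2].round(1),'w',st['gripper_width'].round(3))
E
python3 s.py
```

```text
Traceback (most recent call last):
  File "s.py", line 3, in <module>
    print('t',round(st['time'],2),'finger jig xy',(p@u).round(1),(p@v).round(1),'z',st['eef_pos'][2].round(4),'f along',(f[:2]@u).round(1),'lat',(f[:2]@v).round(1),'fz',f[2].round(1),'w',st['gripper_width'].round(3))
                                                                                                                                                                                           ^^^^^^^^^^^^^^^^^^^^^^^^^
AttributeError: 'float' object has no attribute 'round'
```

Request:
jog_arm --moves '[{"x":-0.03,"y":0,"z":0,"wx":0,"wy":0,"wz":0,"grip":0},{"x":-0.03,"y":0,"z":0,"wx":0,"wy":0,"wz":0,"grip":0},{"x":-0.03,"y":0,"z":0,"wx":0,"wy":0,"wz":0,"grip":0},{"x":-0.03,"y":0,"z":0,"wx":0,"wy":0,"wz":0,"grip":0}]'

```text
time: 13.8
eef_pos: [0.5017, -0.0706, 0.1898]
orientation: [-0.113, 0.994, -0.0, 0.0]
ft_force: [-1.3, -0.3, 0.0]
gripper_width: 0.0003
grip_force: 0.4
```

```bash
sed -i "s/st\['gripper_width'\].round(3)/round(st['gripper_width'],3)/" s.py; python3 s.py
```

```text
t 13.8 finger jig xy -109.2 0.4 z 0.1898 f along -1.4 lat 0.0 fz 0.0 w 0.0
```

Request:
jog_arm --moves '[{"x":-0.03,"y":0,"z":0,"wx":0,"wy":0,"wz":0,"grip":0},{"x":-0.03,"y":0,"z":0,"wx":0,"wy":0,"wz":0,"grip":0},{"x":-0.03,"y":0,"z":0,"wx":0,"wy":0,"wz":0,"grip":0},{"x":-0.03,"y":0,"z":0,"wx":0,"wy":0,"wz":0,"grip":0},{"x":-0.03,"y":0,"z":0,"wx":0,"wy":0,"wz":0,"grip":0},{"x":-0.03,"y":0,"z":0,"wx":0,"wy":0,"wz":0,"grip":0},{"x":-0.03,"y":0,"z":0,"wx":0,"wy":0,"wz":0,"grip":0},{"x":-0.03,"y":0,"z":0,"wx":0,"wy":0,"wz":0,"grip":0},{"x":-0.03,"y":0,"z":0,"wx":0,"wy":0,"wz":0,"grip":0},{"x":-0.03,"y":0,"z":0,"wx":0,"wy":0,"wz":0,"grip":0},{"x":-0.03,"y":0,"z":0,"wx":0,"wy":0,"wz":0,"grip":0}]'

```text
time: 14.9
eef_pos: [0.5338, -0.0632, 0.1898]
orientation: [-0.113, 0.994, -0.0, -0.0]
ft_force: [-0.1, 0.1, 0.2]
gripper_width: 0.0007
grip_force: 0.6
```

```bash
python3 s.py
```

```text
t 14.9 finger jig xy -76.3 0.2 z 0.1898 f along -0.1 lat 0.1 fz 0.2 w 0.001
```

Request:
jog_arm --moves '[{"x":-0.03,"y":0,"z":0,"wx":0,"wy":0,"wz":0,"grip":0},{"x":-0.03,"y":0,"z":0,"wx":0,"wy":0,"wz":0,"grip":0},{"x":-0.02,"y":0,"z":0,"wx":0,"wy":0,"wz":0,"grip":0},{"x":-0.01,"y":0,"z":0,"wx":0,"wy":0,"wz":0,"grip":0},{"x":-0.01,"y":0,"z":0,"wx":0,"wy":0,"wz":0,"grip":0}]'

```text
time: 15.4
eef_pos: [0.5433, -0.0609, 0.1898]
orientation: [-0.113, 0.994, -0.0, -0.0]
ft_force: [-2.4, -0.3, 1.5]
gripper_width: 0.0005
grip_force: 1.1
```

Request:
jog_arm --moves '[{"x":-0.01,"y":0,"z":0,"wx":0,"wy":0,"wz":0,"grip":0},{"x":-0.01,"y":0,"z":0,"wx":0,"wy":0,"wz":0,"grip":0}]'

```text
time: 15.6
eef_pos: [0.5453, -0.0605, 0.1898]
orientation: [-0.113, 0.994, -0.0, -0.0]
ft_force: [-2.5, -2.0, 1.7]
gripper_width: 0.0004
grip_force: 1.0
```

Request:
jog_arm --moves '[{"x":-0.01,"y":0,"z":0,"wx":0,"wy":0,"wz":0,"grip":0},{"x":-0.01,"y":0,"z":0,"wx":0,"wy":0,"wz":0,"grip":0}]'

```text
time: 15.8
eef_pos: [0.5472, -0.0601, 0.1898]
orientation: [-0.113, 0.994, -0.0, -0.0]
ft_force: [-4.7, -0.4, 3.4]
gripper_width: 0.0005
grip_force: 2.8
```

Request:
jog_arm --moves '[{"x":-0.01,"y":0,"z":0,"wx":0,"wy":0,"wz":0,"grip":0}]'

```text
time: 15.9
eef_pos: [0.5476, -0.06, 0.1896]
orientation: [-0.113, 0.994, -0.0, -0.001]
ft_force: [-6.9, -0.9, 5.6]
gripper_width: 0.0005
grip_force: 3.3
```

```bash
python3 s.py
```

```text
t 15.9 finger jig xy -62.1 0.1 z 0.1896 f along -7.0 lat 0.7 fz 5.6 w 0.0
```

Request:
jog_arm --moves '[{"x":-0.01,"y":0,"z":0,"wx":0,"wy":0,"wz":0,"grip":0},{"x":0,"y":0,"z":0,"wx":0,"wy":0,"wz":0,"grip":0}]'

```text
time: 16.1
eef_pos: [0.5479, -0.0598, 0.1894]
orientation: [-0.113, 0.994, -0.001, -0.002]
ft_force: [-6.2, -1.0, 5.2]
gripper_width: 0.0007
grip_force: 3.6
```

```bash
python3 s.py
```

```text
t 16.1 finger jig xy -61.8 0.2 z 0.1894 f along -6.3 lat 0.4 fz 5.2 w 0.001
```

Request:
jog_arm --moves '[{"x":-0.01,"y":0,"z":0,"wx":0,"wy":0,"wz":0,"grip":0},{"x":-0.01,"y":0,"z":0,"wx":0,"wy":0,"wz":0,"grip":0},{"x":0,"y":0,"z":0,"wx":0,"wy":0,"wz":0,"grip":0}]'

```text
time: 16.4
eef_pos: [0.5486, -0.0596, 0.1892]
orientation: [-0.113, 0.994, -0.001, -0.004]
ft_force: [-11.3, -2.2, 8.0]
gripper_width: 0.0005
grip_force: 5.8
```

```bash
python3 s.py; python3 - <<'E'
from h import *
im,dep=manip.snapshot('scene');print(manip.observe()['orientation'].round(4))
cv2.imwrite('pics/s6.png',cv2.resize(im[150:260,240:380],None,fx=5,fy=5,interpolation=2)[...,::-1])
E
```

```text
t 16.4 finger jig xy -61.1 0.3 z 0.1892 f along -11.5 lat 0.4 fz 8.0 w 0.0
[-0.113   0.9936 -0.0012 -0.0044]
```

View pics/s6.png

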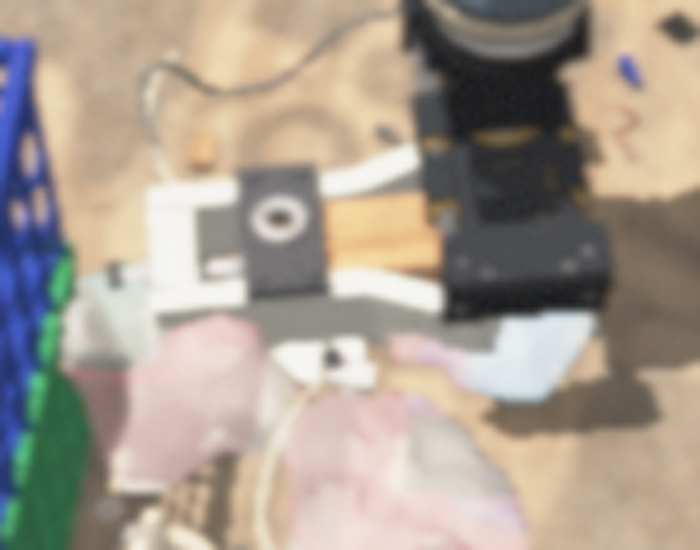

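The block is aligned in the nest under the plate (crop 385,225), and the screw shows at (225,265) reaching to the plate, so this is the stop. I'll add a little force and hold.

Request:
jog_arm --moves '[{"x":-0.01,"y":0,"z":0,"wx":0,"wy":0,"wz":0,"grip":0},{"x":0,"y":0,"z":0,"wx":0,"wy":0,"wz":0,"grip":0},{"x":0,"y":0,"z":0,"wx":0,"wy":0,"wz":0,"grip":0}]'

```text
time: 16.75
eef_pos: [0.5489, -0.0594, 0.1891]
orientation: [-0.113, 0.994, -0.002, -0.005]
ft_force: [-13.7, -3.7, 11.0]
gripper_width: 0.0004
grip_force: 6.9
```

```bash
python3 s.py;python3 s.py
```

```text
t 16.75 finger jig xy -60.7 0.3 z 0.1891 f along -14.2 lat -0.5 fz 11.0 w 0.0
t 16.75 finger jig xy -60.7 0.3 z 0.1891 f along -14.2 lat -0.5 fz 11.0 w 0.0
```

Request:
jog_arm --moves '[{"x":0,"y":0,"z":-0.01,"wx":0,"wy":0,"wz":0,"grip":0},{"x":-0.005,"y":0,"z":0,"wx":0,"wy":0,"wz":0,"grip":0},{"x":0,"y":0,"z":0,"wx":0,"wy":0,"wz":0,"grip":0}]'

```text
time: 17.05
eef_pos: [0.5491, -0.0597, 0.1891]
orientation: [-0.113, 0.994, -0.001, -0.006]
ft_force: [-11.4, -2.8, 5.4]
gripper_width: 0.0004
grip_force: 6.1
```

```bash
python3 s.py
```

```text
t 17.05 finger jig xy -60.6 0.1 z 0.1891 f along -11.7 lat -0.1 fz 5.4 w 0.0
```

Request:
jog_arm --moves '[{"x":-0.008,"y":0,"z":-0.005,"wx":0,"wy":0,"wz":0,"grip":0},{"x":0,"y":0,"z":0,"wx":0,"wy":0,"wz":0,"grip":0},{"x":0,"y":0,"z":0,"wx":0,"wy":0,"wz":0,"grip":0}]'

```text
time: 17.35
eef_pos: [0.5494, -0.0597, 0.1892]
orientation: [-0.113, 0.994, -0.001, -0.007]
ft_force: [-12.9, -3.1, 3.1]
gripper_width: 0.0003
grip_force: 6.4
```

```bash
python3 s.py
```

```text
t 17.35 finger jig xy -60.3 0.0 z 0.1892 f along -13.3 lat -0.1 fz 3.1 w 0.0
```

Now +0.5 mm, and hold for 0.7 s.

Request:
jog_arm --moves '[{"x":-0.005,"y":0,"z":0,"wx":0,"wy":0,"wz":0,"grip":0},{"x":0,"y":0,"z":0,"wx":0,"wy":0,"wz":0,"grip":0},{"x":0,"y":0,"z":0,"wx":0,"wy":0,"wz":0,"grip":0},{"x":0,"y":0,"z":0,"wx":0,"wy":0,"wz":0,"grip":0},{"x":0,"y":0,"z":0,"wx":0,"wy":0,"wz":0,"grip":0},{"x":0,"y":0,"z":0,"wx":0,"wy":0,"wz":0,"grip":0},{"x":0,"y":0,"z":0,"wx":0,"wy":0,"wz":0,"grip":0},{"x":0,"y":0,"z":0,"wx":0,"wy":0,"wz":0,"grip":0}]'

```text
time: 18.15
eef_pos: [0.5496, -0.0596, 0.1892]
orientation: [-0.113, 0.994, -0.002, -0.007]
ft_force: [-13.9, -3.8, 4.5]
gripper_width: 0.0007
grip_force: 7.0
```

```bash
python3 s.py
```

```text
t 18.15 finger jig xy -60.1 0.0 z 0.1892 f along -14.4 lat -0.5 fz 4.5 w 0.001
```

Held at about 14 N. Backing off straight, then up.

Request:
jog_arm --moves '[{"x":0.03,"y":0,"z":0,"wx":0,"wy":0,"wz":0,"grip":0},{"x":0.05,"y":0,"z":0,"wx":0,"wy":0,"wz":0,"grip":0},{"x":0.15,"y":0,"z":0,"wx":0,"wy":0,"wz":0,"grip":0},{"x":0.3,"y":0,"z":0,"wx":0,"wy":0,"wz":0,"grip":0},{"x":0.3,"y":0,"z":0,"wx":0,"wy":0,"wz":0,"grip":0},{"x":0,"y":0,"z":-0.3,"wx":0,"wy":0,"wz":0,"grip":0},{"x":0,"y":0,"z":-0.4,"wx":0,"wy":0,"wz":0,"grip":0},{"x":0,"y":0,"z":-0.4,"wx":0,"wy":0,"wz":0,"grip":0},{"x":0,"y":0,"z":0,"wx":0,"wy":0,"wz":0,"grip":0},{"x":0,"y":0,"z":0,"wx":0,"wy":0,"wz":0,"grip":0}]'

```text
time: 19.15
eef_pos: [0.4737, -0.0772, 0.3024]
orientation: [-0.113, 0.994, -0.001, 0.002]
ft_force: [-0.6, 0.1, -0.5]
gripper_width: 0.0007
grip_force: 0.0
```

```bash
python3 s.py; python3 - <<'E'
from h import *
im,dep=manip.snapshot('scene');K,d,T=cam('scene');P=cloud(dep,K,d,T);hsv=cv2.cvtColor(im,cv2.COLOR_RGB2HSV)
m=((hsv[...,0]>10)&(hsv[...,0]<22)&(hsv[...,1]>70)&(P[...,2]>.03)&(P[...,2]<.045)&(abs(P[...,0]-.58)<.1)&(abs(P[...,1]+.05)<.06))
q=(P[m][:,:2]*1000-[608.1,-45.8]);a=np.deg2rad(13.3);q=q@np.array([[np.cos(a),-np.sin(a)],[np.sin(a),np.cos(a)]])
print(len(q),np.percentile(q,[1,99],axis=0).round(1).tolist(),cv2.minAreaRect(q.astype(np.float32)))
a=cv2.resize(im[90:300,220:440],None,fx=2.8,fy=2.8,interpolation=2);cv2.imwrite('pics/s7.png',a[...,::-1])
E
```

```text
t 19.15 finger jig xy -138.0 0.3 z 0.3024 f along -0.6 lat 0.2 fz -0.5 w 0.001
434 [[-50.9, -23.7], [19.1, 23.0]] ((-15.526445388793945, -1.0268402099609375), (47.837646484375, 70.76571655273438), 83.50608825683594)
```

View pics/s7.png

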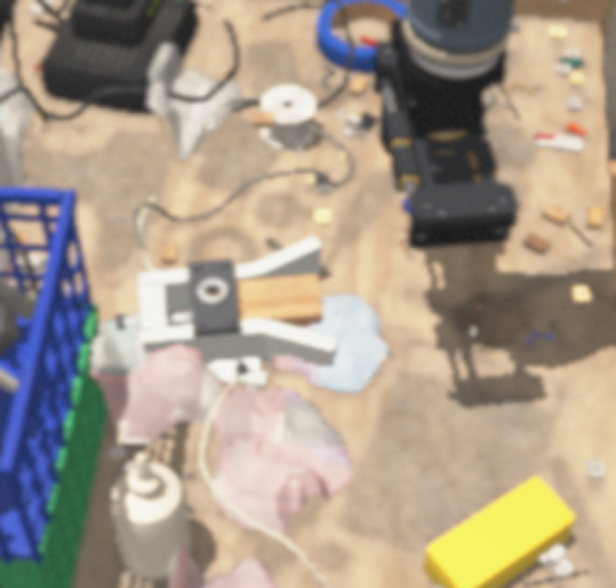

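The oak sits under the plate at crop (280,297), aligned, with its rear end at about -52 mm. That is within the home range, and the screw reaching under the plate edge also puts the rear between -54 and -49. The bottle, spool and yellow block have not moved, and nothing is touching the robot.

```bash
python3 -c "
from bench import manip
print(manip.sign_off())"
```

```text
the job is handed in; nothing more can be done
None
```

The oak block is home in the drill jig against the set screw: I pressed it there at about 14 N for 0.7 s, let go, backed the arm off and handed the job in; no verdict came back.

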